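Seat the well plate on the shaker and lock it with the two-stage lever

TASK

With the fingertips only, push the white well plate along its nest on the shaker until it is fully home against the back stop. Then push the red lever across in front of the plate, past its first click (yellow dot) and on to its second stop (green dot), and leave it locked there. Grip and lift nothing, and leave the other things on the bench and the shaker where they stand.

Things in the scene. Friction and masses are not known exactly. Their poses are not given: they have to be found in the camera images.
- shaker: White plate shaker, fixed, 198 (x) x 205 (y) mm, flat deck 40 mm above the bench; origin under its centre. The plate is pushed home along its +y; the lever goes along its -x. Nest on the deck, open at the -y end: back stop with its face at y = +50 mm, side rails with faces at x = -85 and +47 mm; stop and rails 10 mm thick, 12 mm high. A loose dropper bottle stands behind the stop.
- nest (a point): Where the centre of the plate must be when it is fully home: at shaker x = -19, y = +7 mm, 47 mm above the bench; axes as the shaker's.
- plate_center (a point): Centre (half-way up) of the loose white well plate, 128 mm (along shaker x) x 86 mm (along shaker y) x 14 mm high, 84 to 168 g, flat on the deck between the rails with 2 mm of play each side. Starts 38 to 55 mm short of home, towards the open -y end; push the middle of its long -y side along shaker +y. It slides freely.
- lever (a joint): Lever travel (m) along shaker -x: 0 off (white dot), 0.030 first click (yellow), 0.060 second stop (green). A spring detent holds it at each: about 6 N to leave either; from 0.048 on it snaps by itself to the stop. Its steel bar (46 x 14 mm, 11 mm high) then stands 4 mm in front of the seated plate; a plate not home blocks it.
- lever_grip (a point): Middle of the red upright paddle, moves with the lever: 14 mm thick along shaker x, 22 mm wide along y, from 20 to 54 mm above the deck (centre 77 mm above the bench). Push its +x face (away from the nest) along shaker -x. When off it is at shaker x = +73, y = -47 mm.
- dropper_yellow: small white dropper bottle with a yellow cap, 26 mm across, 70 mm tall, standing loose on the shaker's deck behind the back stop; origin at the centre of its underside. A bystander: leave it alone.
- bottle_amber: brown bottle with a black cap, 56 mm across, 118 mm tall, standing on the bench; origin at the centre of its underside. A bystander: leave it alone.
- beaker: glass beaker with sticks in it, 54 mm across, 70 mm tall, standing on the bench; origin at the centre of its underside. A bystander: leave it alone.
- tube_blue: upright clear tube with a blue cap, 35 mm across, 114 mm tall, standing on the bench; origin at the centre of its underside. A bystander: leave it alone.
- timer: white bench timer with small coloured buttons, 62 x 66 x 20 mm, lying on the bench; origin at the centre of its underside. A bystander: leave it alone.
- marker: green marker pen, 136 x 11 x 14 mm, lying on the bench; origin at the centre of its underside. A bystander: leave it alone.

How it is judged:
On the way, in this order (a step that is already met when the one before it is completed fails the run):
1. the plate is pushed fully home while the lever is still off (y of plate_center in the frame of nest between -0.003 and 0.003 m and x of plate_center in the frame of nest between -0.005 and 0.005 m and z of plate_center in the frame of nest between -0.003 and 0.003 m and value of joint lever below 0.01 m), for 0.2 s.
2. the lever goes past its first click to its second stop with the plate home (y of plate_center in the frame of nest between -0.003 and 0.003 m and x of plate_center in the frame of nest between -0.005 and 0.005 m and z of plate_center in the frame of nest between -0.003 and 0.003 m and value of joint lever above 0.056 m), for 0.2 s.
At the end, for the whole second after the job is handed in: The plate lies flat and at rest in the nest, its centre within 3 mm of the home place along the push (5 mm sideways, 3 mm in height), and the lever rests at its second stop (travel over 56 of 60 mm) (all of step 2 and velocity of joint lever between -0.01 and 0.01 m/s and linear speed of plate below 0.01 m/s); the robot touches nothing.
It fails at once if the plate is lifted or tipped (z of plate_center in the frame of nest above 0.007 m or angle between plate_center's own z axis and vertical above 0.1 rad).
It fails at once if the lever is gripped between the fingers ((contact force between the fingers and lever_outer above 1.5 N and contact force between the fingers and lever_inner above 1.5 N) or (contact force between the fingers and lever_left above 1.5 N and contact force between the fingers and lever_right above 1.5 N)).
It fails at once if a bystander is disturbed (distance of any of dropper_yellow, bottle_amber, beaker, tube_blue, timer, marker from where it was at the start of the episode above 0.012 m).
It also fails if it takes over 48 s, if anything falls off the work surface, if the arm or the gripper's body presses on something with over 40 N, if the wrist force passes 120 N, or if a joint passes its speed limit or range.

ROBOT

A 7-joint arm with a two-finger parallel gripper is mounted at the origin on the work surface; the furniture and walls round the work are solid. World frame = base frame: x ahead of the robot, y to its left, z up, the work surface at z = 0. Lengths are in m, angles in rad, forces in N, time in s.
With the tool pointing down it reaches from about 0.425 to 0.875 m from the base axis. Payload 4.7 kg.
Tool frame: the origin (TCP) lies on the mounting face of the last link; the fingertips stand 182 mm ahead of it and the grasp point (between the pads) lies 164 mm ahead of it; x points along the fingers, y is the direction in which the jaws open and shut, and the axes are right-handed (so a half turn about x gives the same grasp; the last joint's range is limited). The gripper opens to 87 mm and grips with 3 to 60 N. Pads are 19 mm wide; open, the fingers measure 117 mm over their backs; the gripper's body (75 mm by 190 mm) begins 51 mm behind the grasp point.
Start: joints at [1.311, 0.321, -0.07, 1.45, 0.023, 1.371, -0.057], TCP at [0.176, -0.626, 0.405] pointing down, gripper open.
Joint ranges: [-2.86, 2.86], [-0.3, 2.09], [-1.38, 1.24], [0.06, 2.45], [-1.56, 4.7], [0.09, 2.05], [-2.69, 2.69]. Speed limits (rad/s): [2.57, 2.57, 3.14, 3.14, 3.14, 3.14, 3.14].

INTERFACE

Orientations are given as a rotation vector (axis times angle).
In Python, from bench import monitor, get_image, ctrl gives the robot as it stands.
- The arm moves only by the shell command python3 -m creep 'ROWS' [FORCE]. ROWS is JSON, a list of rows, each a list of 7 numbers: the shift along the tool's x, y, z in mm, then the turn, a rotation vector about the tool's x, y, z in rad, then the finger opening in mm, from 0 to 87. A call has 1 to 5 rows; each row shifts and turns the commanded pose from where the row before left it, along the tool's axes as they then stand; what a row does not reach is not made up. A row lasts 1/10 s, in which the tool goes at most 50 mm and 8.59 degrees, less where a joint would pass 70% of its speed; a pose out of reach is approached as far as the arm can. A call is refused whole if a number of a shift passes 50 or a number of a turn 0.15, either way. A call with a gripper value outside its range is refused whole. The fingers move at their own pace and stop on an object; FORCE is the grip in N (left out, the last holds). Time passes only in rows, so rows that do not move let the fingers close. It gives the time, the measured TCP pose, the force and the opening at its end, in the units of the state.
- monitor.get_state(): the state, without advancing time (a new reading comes with each control period).
- get_image(name): name is "side" or "top" or "wrist"; returns a dict with "img" (400x640x3 uint8, red, green, blue), "mtx" (3x3 intrinsics, pixels), "view" (4x4, takes a point from world to camera coordinates). Camera axes: x right, y up, looking along -z (the intrinsics and any distortion apply to the point x, -y, -z); pixel columns grow to the right and rows downward; lengths in m; the calibration is good to about 2 mm. The wrist camera is an equidistant fisheye: a pixel r from the principal point sees the ray r / f radians off the axis. A picture is of the moment at which its call begins. There is no depth.
- ctrl.close_job(): hands the job in, once; it reports no verdict.
The state is a dict: "time": time; "joint_positions": joint angles; "qd": joint speeds; "joint_torque": joint torques, N m; "position": TCP position; "tool_rot": TCP orientation; "ft_force": force on the tool from outside, world axes, zero at the start; "torque": the same for the moment, N m; "grip_width": opening from 0.0 (shut) to 1.0 (fully open).
Only numpy, scipy, OpenCV 4.12 (cv2) and the standard library are available. Lean on these libraries where they do the work, as an engineer would, in place of code of your own. Each camera call takes 0.05 s, during which the arm holds its last target.

## Working session

There is one attempt and no reset: what is moved stays moved. The work goes in short steps, Python scripts to look and compute and a shell command to move; the robot and the scene stay as the last step left them, time stands still between calls to the robot, and variables do not carry over. Pictures are saved under pics/ and viewed, and the job is handed in when it is done.

```bash
mkdir -p pics; ls
python3 - <<'E'
from bench import monitor,get_image
import cv2,json
s=monitor.get_state();print(s)
for n in ["side","top","wrist"]:
    d=get_image(n);cv2.imwrite(f"pics/{n}0.png",d["img"][:,:,::-1]);print(n,d["mtx"].tolist(),d["view"].tolist(),[k for k in d])
E
```

```text
pics
{'time': 0.0, 'joint_positions': array([ 1.31109449,  0.32180966, -0.07010557,  1.451689  ,  0.02260694,
        1.37075553, -0.05691547]), 'qd': array([ 0.00085489, -0.00037067,  0.00039759,  0.00012772, -0.00026561,
        0.00090879,  0.00084845]), 'joint_torque': array([ 1.17017862e-03, -4.91285348e+01, -4.03574500e-01, -3.12524235e+01,
       -6.42375438e-02,  4.35809931e-02,  1.84777609e-04]), 'position': array([ 0.17567999, -0.6255958 ,  0.40366297]), 'tool_rot': array([ 2.07533244,  0.28792122, -2.07606966]), 'ft_force': array([-0.15549266,  0.44345606,  0.38869315]), 'torque': array([-0.01429579,  0.01418778, -0.02981583]), 'grip_width': 1.0020834343957412}
side [[499.3264158714065, 0.0, 317.7271097157127], [0.0, 499.3264158714065, 192.71308265546494], [0.0, 0.0, 1.0]] [[-0.9711247827733485, -0.23856478101839654, -0.0018712405140540558, 0.3896798752601073], [0.11606169713910526, -0.47927564173488557, 0.8699566320781769, -0.09113235584583668], [-0.20843785342544555, 0.8446192659993368, 0.493124686830962, -1.7161403897830945], [0.0, 0.0, 0.0, 1.0]] ['img', 'mtx', 'view']
top [[478.41401572722475, 0.0, 323.09001523871046], [0.0, 478.41401572722475, 197.24035355089123], [0.0, 0.0, 1.0]] [[0.01848510251684567, -0.9998276721510785, 0.001710843621593181, 0.06261423749588724], [0.986485278288793, 0.0185169982385389, 0.16280023493753618, -0.39943985749832805], [-0.1628038596115729, -0.001321656986430974, 0.986657568013536, -1.283819941108636], [0.0, 0.0, 0.0, 1.0]] ['img', 'mtx', 'view']
wrist [[309.70691628693146, 0.0, 315.25216386201464], [0.0, 309.70691628693146, 196.16703703230814], [0.0, 0.0, 1.0]] [[0.2699584346747239, -0.9628702168686605, -0.0018409278299937385, -0.6489152552780812], [0.928129042464312, 0.260726108402767, -0.2657035508446042, 0.030473949004228968], [0.25631801357348133, 0.07002029608942714, 0.9640530245029562, -0.3900046629857924], [0.0, 0.0, 0.0, 1.0]] ['img', 'mtx', 'view']
```

View pics/side0.png

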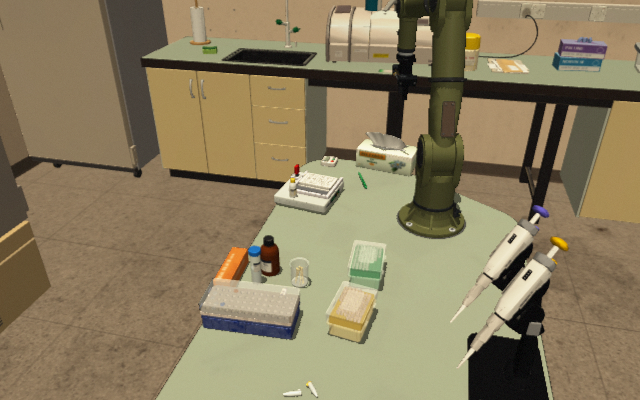

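View pics/top0.png

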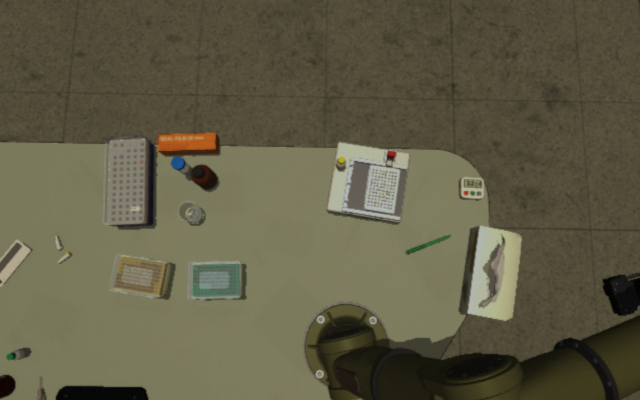

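View pics/wrist0.png

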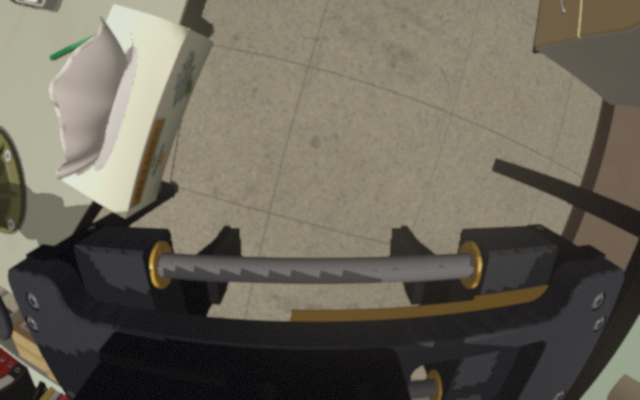

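Run:
```python
import cv2
a=cv2.imread("pics/top0.png")[130:235,315:425]
cv2.imwrite("pics/topz.png",cv2.resize(a,None,fx=5.6,fy=5.6,interpolation=cv2.INTER_CUBIC))
a=cv2.imread("pics/side0.png")[155:220,265:355]
cv2.imwrite("pics/sidez.png",cv2.resize(a,None,fx=8,fy=8,interpolation=cv2.INTER_CUBIC))
```

```text
(no output)
```

View pics/topz.png

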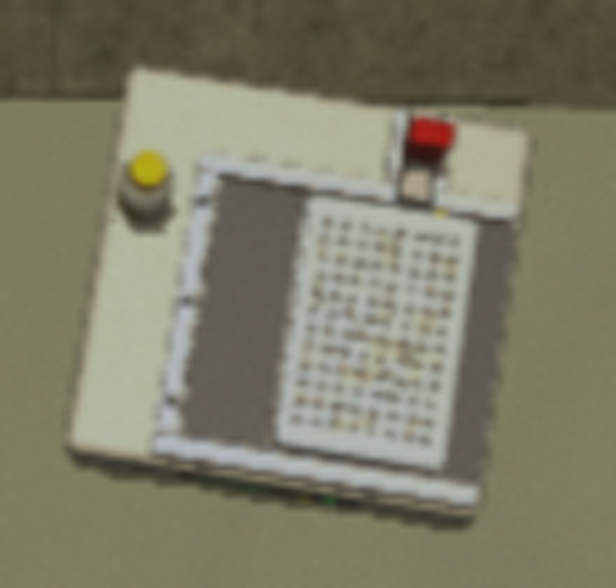

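View pics/sidez.png

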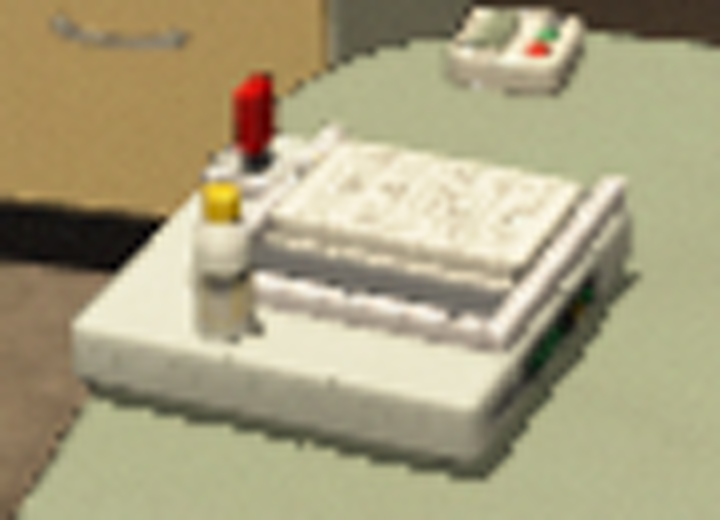

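```bash
cat > h.py <<'E'
import numpy as np
from bench import monitor,get_image
def ray(d,u,v):
    K=d["mtx"];V=np.array(d["view"]);R=V[:3,:3];t=V[:3,3]
    c=-R.T@t; r=np.array([(u-K[0][2])/K[0][0],-(v-K[1][2])/K[1][1],-1.]);return c,R.T@r
def plane(d,u,v,z):
    c,r=ray(d,u,v);return c+r*(z-c[2])/r[2]
def proj(d,p):
    K=d["mtx"];V=np.array(d["view"]);q=V[:3,:3]@np.array(p)+V[:3,3]
    return K[0][0]*q[0]/-q[2]+K[0][2], K[1][1]*-q[1]/-q[2]+K[1][2]
E
python3 - <<'E'
from h import *
d=get_image("top")
print("cam",ray(d,0,0)[0])
Z=lambda p,z: plane(d,(p[0]+.5)/5.6-.5+315,(p[1]+.5)/5.6-.5+130,z)[:2]
def show(n,pts,z):
    P=np.array([Z(p,z) for p in pts]);print(n,P.round(4).tolist(),"c",P.mean(0).round(4))
    e=P-np.roll(P,-1,0);print(np.linalg.norm(e,axis=1).round(4),np.degrees(np.arctan2(e[:,1],e[:,0])).round(1))
show("deck",[(135,68),(527,130),(474,505),(70,445)],.04)
show("plate",[(311,197),(479,217),(441,469),(275,441)],.054)
for n,p,z in [("red",(432,121),.094),("red b",(432,150),.094),("drop",(149,168),.11)]:print(n,Z(p,z))
E
```

```text
cam [0.18387327 0.0683031  1.33161244]
deck [[0.5547, 0.0294], [0.5266, -0.1656], [0.3389, -0.1379], [0.3646, 0.0585]] c [ 0.4462 -0.0539]
[0.197  0.1898 0.1981 0.1924] [ 81.8  -8.4 -97.5 171.3]
plate [[0.4872, -0.0571], [0.4787, -0.1391], [0.3543, -0.1199], [0.3664, -0.04]] c [ 0.4217 -0.089 ]
[0.0825 0.1259 0.0808 0.122 ] [ 84.1  -8.8 -98.6 172. ]
red [ 0.51585798 -0.11063073]
red b [ 0.50166736 -0.11056157]
drop [0.48638411 0.02431855]
```

```bash
cat >> h.py <<'E'
YAW=np.radians(-8.4);C=np.array([.4462,-.0539])
def sh(p): 
    c,s=np.cos(YAW),np.sin(YAW);return np.array([[c,s],[-s,c]])@(np.array(p)[:2]-C)
def w(p):
    c,s=np.cos(YAW),np.sin(YAW);return np.array([[c,-s],[s,c]])@np.array(p)+C
E
python3 - <<'E'
from h import *
for p in [(.4217,-.089),(.5158,-.1106),(.5087,-.1106),(.4864,.0243)]:print(sh(p).round(4))
print(w((-.019,.007)),w((.073,-.047)),w((.073+.03,-.047)))
from scipy.spatial.transform import Rotation as R
s=monitor.get_state();print(R.from_rotvec(s["tool_rot"]).as_matrix().round(3))
d=get_image("wrist");V=np.array(d["view"]);M=R.from_rotvec(s["tool_rot"]).as_matrix()
print("cam in tool",M.T@(-V[:3,:3].T@V[:3,3]-s["position"])); print("cam axes in tool (rows)",(V[:3,:3]@M).round(3))
E
```

```text
[-0.0191 -0.0383]
[ 0.0771 -0.0459]
[ 0.0701 -0.047 ]
[0.0283 0.0832]
[ 0.42842641 -0.04419952] [ 0.51155098 -0.11105986] [ 0.54122915 -0.11544235]
[[-0.     0.27  -0.963]
 [ 0.001 -0.963 -0.27 ]
 [-1.    -0.001  0.   ]]
cam in tool [ 0.02089199 -0.00013467 -0.0739928 ]
cam axes in tool (rows) [[ 0.     1.     0.   ]
 [ 0.266  0.    -0.964]
 [-0.964  0.    -0.266]]
```

```bash
cat >> h.py <<'E'
from scipy.spatial.transform import Rotation as Ro
def guide(tx,ty,tz,n,turn=True):
    """print shifts/turns to a tool-down pose with jaw axis along shaker x"""
    s=monitor.get_state();M=Ro.from_rotvec(s["tool_rot"]).as_matrix();p=s["position"]
    a=YAW;T=np.array([[0,np.cos(a),np.sin(a)],[0,np.sin(a),-np.cos(a)],[-1,0,0]])
    T[:,2]=np.cross(T[:,0],T[:,1])
    rv=Ro.from_matrix(M.T@T).as_rotvec()
    if not turn: rv*=0
    D=(np.array([tx,ty,tz])-p)*1000
    print("t",s["time"],"pos",p.round(4),"sh",sh(p).round(4),"rotvec left",rv.round(3),"F",s["ft_force"].round(1),"grip",round(s["grip_width"],2))
    for i in range(n):
        Mi=M@Ro.from_rotvec(rv*i/n).as_matrix();print((Mi.T@D/n).round(0),(rv/n).round(3))
E
python3 - <<'E'
from h import *
x,y=w((-.019,-.14));print(x,y);guide(x,y,.40,11)
E
```

```text
0.4069522016749656 -0.18962254907213258
t 0.25 pos [ 0.1757 -0.6257  0.4043] sh [-0.1841 -0.6052] rotvec left [-1.15e+00 -0.00e+00  1.00e-03] F [0.1 0.2 0.2] grip 1.0
[  0. -32. -31.] [-0.105 -0.     0.   ]
[  0. -29. -34.] [-0.105 -0.     0.   ]
[  0. -25. -37.] [-0.105 -0.     0.   ]
[  0. -21. -39.] [-0.105 -0.     0.   ]
[  0. -17. -41.] [-0.105 -0.     0.   ]
[  0. -13. -43.] [-0.105 -0.     0.   ]
[  0.  -8. -44.] [-0.105 -0.     0.   ]
[  0.  -3. -45.] [-0.105 -0.     0.   ]
[  0.   1. -45.] [-0.105 -0.     0.   ]
[  0.   6. -44.] [-0.105 -0.     0.   ]
[  0.  11. -44.] [-0.105 -0.     0.   ]
```

```bash
python3 -m creep '[[-40,0,0,0,0,0,0],[0,-32,-31,-0.105,0,0,0],[0,-29,-34,-0.105,0,0,0],[0,-25,-37,-0.105,0,0,0],[0,-21,-39,-0.105,0,0,0]]'
python3 -c "
from h import *
guide(.407,-.19,.40,7)"
```

```text
time: 0.75
position: [0.2604, -0.4669, 0.4447]
tool_rot: [1.817, 0.661, -1.817]
ft_force: [0.8, -0.5, 0.0]
grip_width: 0.631
t 0.75 pos [ 0.2604 -0.4669  0.4447] sh [-0.1235 -0.4357] rotvec left [-0.726  0.    -0.   ] F [ 0.8 -0.5  0. ] grip 0.63
[  6. -17. -41.] [-0.104  0.    -0.   ]
[  6. -12. -43.] [-0.104  0.    -0.   ]
[  6.  -8. -44.] [-0.104  0.    -0.   ]
[  6.  -3. -45.] [-0.104  0.    -0.   ]
[  6.   1. -45.] [-0.104  0.    -0.   ]
[  6.   6. -44.] [-0.104  0.    -0.   ]
[  6.  10. -44.] [-0.104  0.    -0.   ]
```

```bash
python3 -m creep '[[6,-17,-41,-0.104,0,0,0],[6,-12,-43,-0.104,0,0,0],[6,-8,-44,-0.104,0,0,0],[6,-3,-45,-0.104,0,0,0],[6,1,-45,-0.104,0,0,0]]' && python3 -m creep '[[6,6,-44,-0.104,0,0,0],[6,10,-44,-0.104,0,0,0],[0,0,0,0,0,0,0]]'
python3 -c "
from h import *
import cv2
guide(.407,-.19,.40,1)
d=get_image('wrist');cv2.imwrite('pics/w1.png',d['img'][:,:,::-1])
np.save('w1view.npy',d['view'])
d=get_image('top');cv2.imwrite('pics/t1.png',d['img'][:,:,::-1])"
```

```text
time: 1.25
position: [0.3658, -0.2694, 0.4147]
tool_rot: [1.464, 1.02, -1.464]
ft_force: [0.6, -0.1, -0.3]
grip_width: 0.17
time: 1.55
position: [0.4093, -0.1857, 0.4024]
tool_rot: [1.311, 1.143, -1.308]
ft_force: [0.1, 0.2, -0.0]
grip_width: 0.008
t 1.55 pos [ 0.4093 -0.1857  0.4024] sh [-0.0173 -0.1358] rotvec left [ 0.01  -0.002 -0.   ] F [ 0.1  0.2 -0. ] grip 0.01
[ 2. -2.  5.] [ 0.01  -0.002 -0.   ]
```

View pics/w1.png

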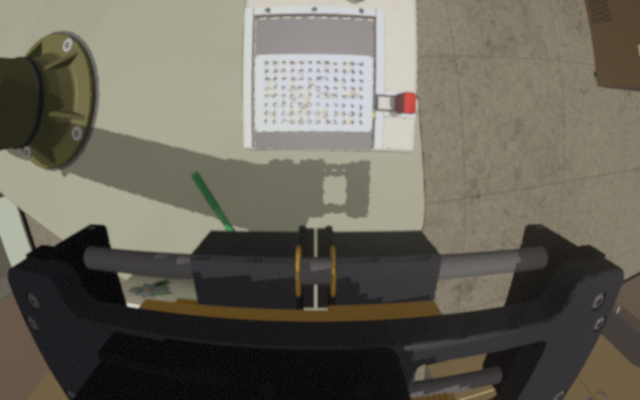

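Run:
```python
import cv2
a=cv2.imread("pics/w1.png")[0:160,235:425]
cv2.imwrite("pics/w1z.png",cv2.resize(a,None,fx=3.7,fy=3.7,interpolation=cv2.INTER_CUBIC))
```

```text
(no output)
```

View pics/w1z.png

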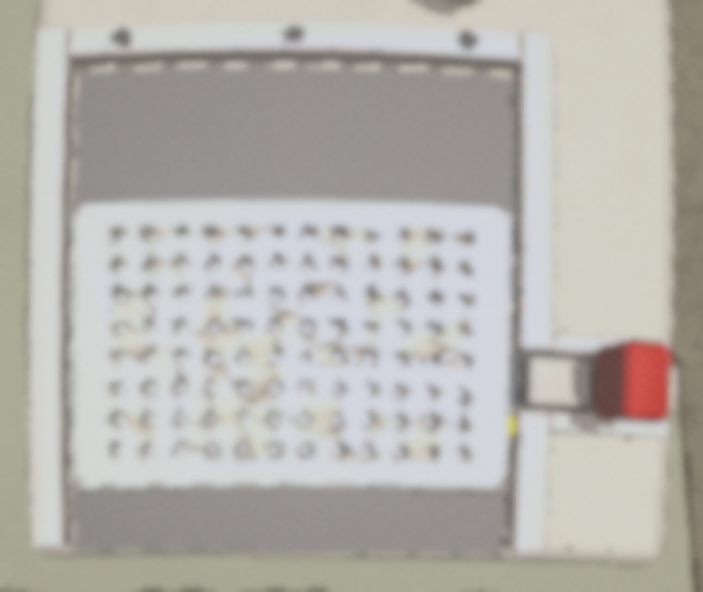

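```bash
cat >> h.py <<'E'
def fray(K,V,u,v):
    V=np.array(V);R=V[:3,:3];c=-R.T@V[:3,3]
    a=np.array([u-K[0][2],v-K[1][2]]);r=np.hypot(*a);th=r/K[0][0];a=a/r*np.sin(th)
    return c,R.T@np.array([a[0],-a[1],-np.cos(th)])
def fplane(K,V,u,v,z):
    c,r=fray(K,V,u,v);return (c+r*(z-c[2])/r[2])
E
python3 - <<'E'
from h import *
K=get_image("wrist")["mtx"];V=np.load("w1view.npy")
for n,p,z in [("plNW",(75,200),.054),("plNE",(513,207),.054),("plSE",(507,487),.054),("plSW",(75,487),.054),
 ("stopL",(70,55),.052),("stopR",(522,63),.052),("railLS",(66,548),.052),("railRS",(515,550),.052),
 ("pad",(628,345),.094),("pad",(668,345),.094),("pad",(668,417),.094),("pad",(630,415),.094),("deckSE",(660,557),.04)]:
    q=fplane(K,V,(p[0]+.5)/3.7-.5+235,(p[1]+.5)/3.7-.5,z);print(n,q[:2].round(4),"sh",(sh(q)*1000).round(1))
E
```

```text
plNW [ 0.3667 -0.0393] sh [-80.8   2.8]
plNE [ 0.4898 -0.0585] sh [43.8  1.8]
plSE [ 0.4776 -0.1394] sh [ 43.5 -80. ]
plSW [ 0.3545 -0.1223] sh [-80.7 -81.1]
stopL [0.3704 0.0064] sh [-83.8  48.6]
stopR [ 0.4997 -0.0141] sh [47.1 47.2]
railLS [ 0.3485 -0.1396] sh [-84.1 -99.1]
railRS [ 0.4783 -0.1582] sh [ 47.  -98.5]
pad [ 0.5065 -0.1031] sh [ 66.8 -39.8]
pad [ 0.5173 -0.1038] sh [ 77.6 -39. ]
pad [ 0.5151 -0.1225] sh [ 78.2 -57.8]
pad [ 0.5049 -0.1211] sh [ 67.9 -57.9]
deckSE [ 0.5262 -0.1672] sh [  95.7 -100.4]
```

```bash
python3 -m creep '[[45,-2,0,0.01,0,0,0],[45,0,0,0,0,0,0],[45,0,0,0,0,0,0],[35,0,0,0,0,0,0],[0,0,0,0,0,0,0]]'
python3 -c "
from h import *
import cv2
x,y=w((-.019,-.136));guide(x,y,.228,1)
d=get_image('wrist');cv2.imwrite('pics/w2.png',d['img'][:,:,::-1])
d=get_image('side');cv2.imwrite('pics/s2.png',cv2.resize(d['img'][140:240,250:370,::-1],None,fx=6,fy=6))"
```

```text
time: 2.2
position: [0.4019, -0.1922, 0.2285]
tool_rot: [1.327, 1.138, -1.332]
ft_force: [-1.0, 0.1, -0.5]
grip_width: 0.01
t 2.2 pos [ 0.4019 -0.1922  0.2285] sh [-0.0236 -0.1433] rotvec left [-0.015 -0.004  0.009] F [-1.   0.1 -0.5] grip 0.01
[ 1.  4. -7.] [-0.015 -0.004  0.009]
```

View pics/w2.png

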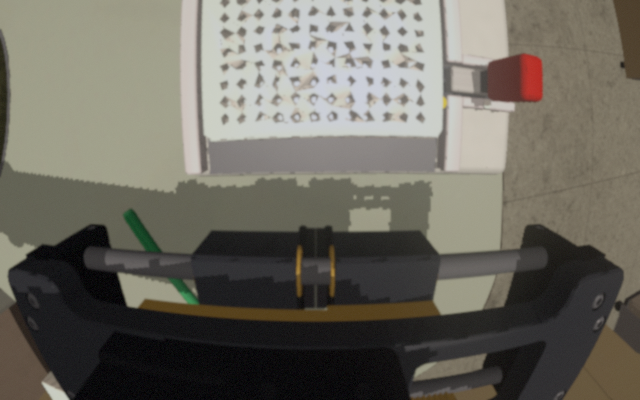

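View pics/s2.png

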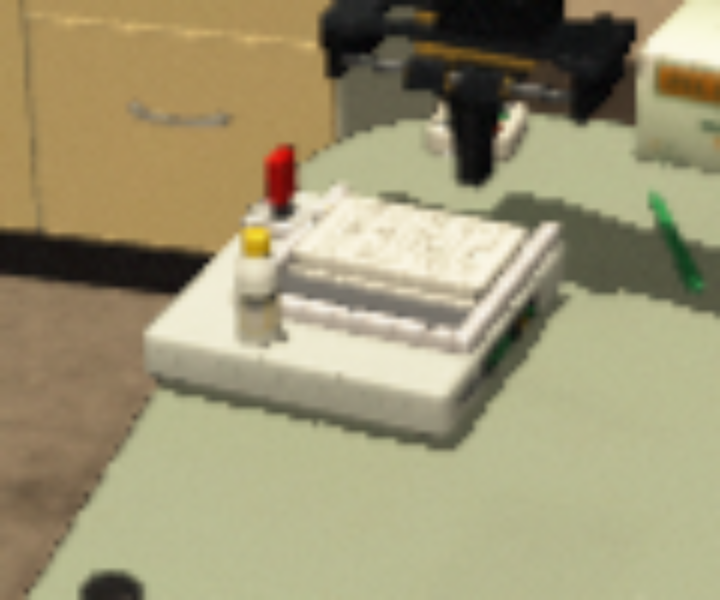

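```bash
python3 -m creep '[[0,2,-20,-0.015,0,0,0],[0,2,-22,0,0,0,0],[0,0,-5,0,0,0,0],[0,0,-5,0,0,0,0],[0,0,-5,0,0,0,0]]'
python3 -c "
from h import *
guide(*w((-.019,-.048)),.228,1)"
```

```text
time: 2.8
position: [0.4178, -0.1363, 0.2338]
tool_rot: [1.314, 1.135, -1.314]
ft_force: [0.0, -1.2, 0.5]
grip_width: 0.005
t 2.8 pos [ 0.4178 -0.1363  0.2338] sh [-0.016  -0.0857] rotvec left [ 0.002  0.002 -0.002] F [ 0.  -1.2  0.5] grip 0.0
[  6.  -3. -38.] [ 0.002  0.002 -0.002]
```

```bash
python3 -m creep '[[0,0,0,0,0,0,0]]'
python3 -c "
from h import *
import cv2
guide(*w((-.019,-.048)),.228,1)
d=get_image('wrist');cv2.imwrite('pics/w3.png',d['img'][:,:,::-1])
d=get_image('side');cv2.imwrite('pics/s3.png',cv2.resize(d['img'][140:240,250:370,::-1],None,fx=6,fy=6))"
```

```text
time: 2.9
position: [0.4176, -0.1358, 0.2332]
tool_rot: [1.314, 1.137, -1.314]
ft_force: [-0.2, 0.4, 0.2]
grip_width: 0.004
t 2.9 pos [ 0.4176 -0.1358  0.2332] sh [-0.0164 -0.0852] rotvec left [ 0.003  0.    -0.001] F [-0.2  0.4  0.2] grip 0.0
[  5.  -3. -37.] [ 0.003  0.    -0.001]
```

View pics/w3.png

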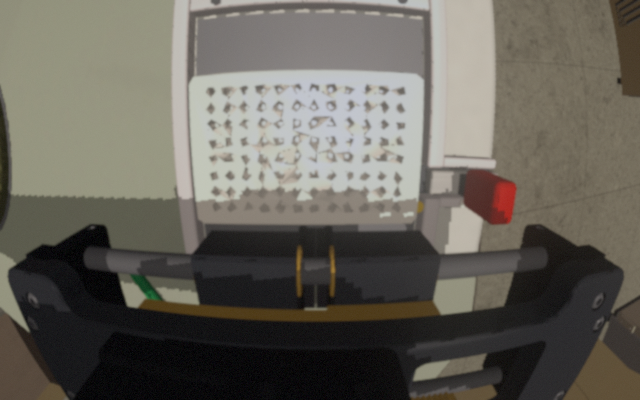

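View pics/s3.png

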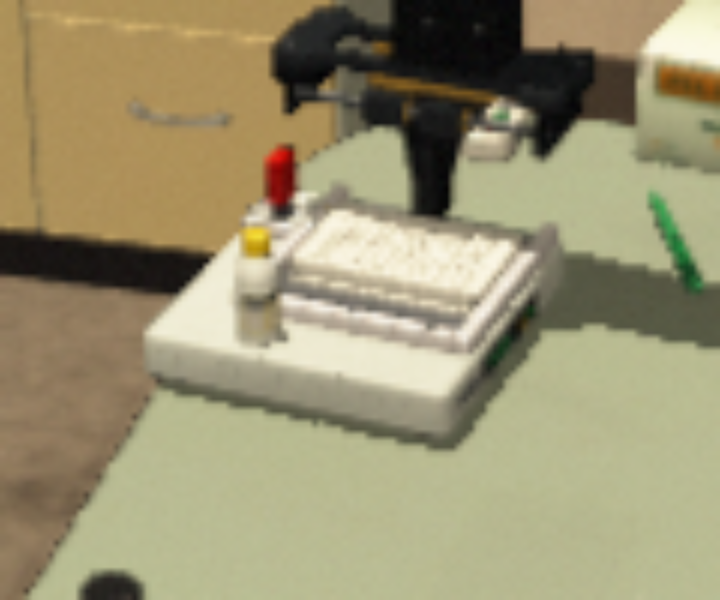

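```bash
python3 -m creep '[[0,-1,6,0,0,0,0],[5,-1,0,0,0,0,0],[0,-1,0,0,0,0,0],[0,0,0,0,0,0,0]]'
python3 -c "
from h import *
guide(*w((-.019,-.048)),.228,1)"
```

```text
time: 3.4
position: [0.4132, -0.1415, 0.2273]
tool_rot: [1.315, 1.138, -1.315]
ft_force: [0.4, 0.2, 0.2]
grip_width: 0.007
t 3.4 pos [ 0.4132 -0.1415  0.2273] sh [-0.0198 -0.0915] rotvec left [ 0.002 -0.     0.001] F [0.4 0.2 0.2] grip 0.01
[ -1.   1. -44.] [ 0.002 -0.     0.001]
```

```bash
python3 -m creep '[[0,0,-7,0,0,0,0],[0,0,-7,0,0,0,0],[0,0,-7,0,0,0,0],[1,0,-7,0,0,0,0],[0,0,-4,0,0,0,0]]'
python3 -c "
from h import *
guide(*w((-.019,-.048)),.228,1)"
```

```text
time: 3.9
position: [0.4183, -0.1089, 0.2268]
tool_rot: [1.313, 1.138, -1.314]
ft_force: [-0.7, -0.6, -0.8]
grip_width: 0.004
t 3.9 pos [ 0.4183 -0.1089  0.2268] sh [-0.0195 -0.0584] rotvec left [ 0.004  0.    -0.   ] F [-0.7 -0.6 -0.8] grip 0.0
[ -1.   1. -10.] [ 0.004  0.    -0.   ]
```

```bash
python3 -m creep '[[0,0,-3,0,0,0,0],[-1,0,-2,0,0,0,0],[0,0,-2,0,0,0,0]]'
python3 -c "
from h import *
import cv2
guide(*w((-.019,-.048)),.228,1)
d=get_image('wrist');cv2.imwrite('pics/w4.png',d['img'][:,:,::-1])"
```

```text
time: 4.2
position: [0.4192, -0.1028, 0.2278]
tool_rot: [1.314, 1.137, -1.315]
ft_force: [0.4, -1.4, 0.3]
grip_width: 0.006
t 4.2 pos [ 0.4192 -0.1028  0.2278] sh [-0.0196 -0.0523] rotvec left [ 0.002  0.    -0.   ] F [ 0.4 -1.4  0.3] grip 0.01
[-0.  1. -4.] [ 0.002  0.    -0.   ]
```

View pics/w4.png

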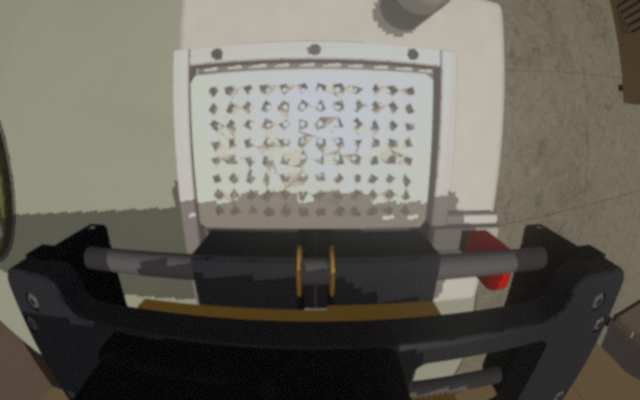

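Nearly seated (plate back edge at row ~70, stop edge at ~66). Continue in small steps until force rises.

```bash
python3 -m creep '[[0,0,-2,0,0,0,0],[0,0,0,0,0,0,0]]'; python3 -m creep '[[0,0,-2,0,0,0,0],[0,0,0,0,0,0,0]]'
python3 -c "
from h import *
guide(*w((-.019,-.048)),.228,1)"
```

```text
time: 4.45
position: [0.4195, -0.1008, 0.2278]
tool_rot: [1.315, 1.138, -1.314]
ft_force: [1.2, -0.5, -0.1]
grip_width: 0.005
time: 4.65
position: [0.4196, -0.0991, 0.2277]
tool_rot: [1.314, 1.137, -1.315]
ft_force: [-0.8, -2.6, 1.8]
grip_width: 0.005
t 4.65 pos [ 0.4196 -0.0991  0.2277] sh [-0.0197 -0.0486] rotvec left [0.003 0.001 0.   ] F [-0.8 -2.6  1.8] grip 0.0
[-0.  1. -1.] [0.003 0.001 0.   ]
```

```bash
python3 -m creep '[[0,0,-1.5,0,0,0,0],[0,0,0,0,0,0,0]]'; python3 -m creep '[[0,0,-1.5,0,0,0,0],[0,0,0,0,0,0,0]]'
python3 -c "
from h import *
guide(*w((-.019,-.048)),.228,1)"
```

```text
time: 4.85
position: [0.4196, -0.0986, 0.2278]
tool_rot: [1.313, 1.136, -1.316]
ft_force: [-1.9, -4.8, 1.1]
grip_width: 0.005
time: 5.05
position: [0.4197, -0.0983, 0.2278]
tool_rot: [1.312, 1.134, -1.318]
ft_force: [-2.7, -8.6, -0.5]
grip_width: 0.008
t 5.05 pos [ 0.4197 -0.0983  0.2278] sh [-0.0198 -0.0478] rotvec left [0.001 0.004 0.   ] F [-2.7 -8.6 -0.5] grip 0.01
[-0.  1.  0.] [0.001 0.004 0.   ]
```

```bash
python3 -m creep '[[0,0,-1.5,0,0,0,0],[0,0,0,0,0,0,0],[0,0,0,0,0,0,0]]'; python3 -m creep '[[0,0,10,0,0,0,0],[0,0,10,0,0,0,0],[0,0,20,0,0,0,0],[0,0,20,0,0,0,0],[0,0,0,0,0,0,0]]'
python3 -c "
from h import *
import cv2
guide(*w((-.019,-.12)),.228,1)
d=get_image('wrist');cv2.imwrite('pics/w5.png',d['img'][:,:,::-1]);np.save('w5view.npy',d['view'])
cv2.imwrite('pics/w5z.png',cv2.resize(d['img'][0:200,160:520,::-1],None,fx=2.2,fy=2.2,interpolation=cv2.INTER_CUBIC))"
```

```text
time: 5.35
position: [0.4197, -0.0979, 0.2278]
tool_rot: [1.311, 1.133, -1.319]
ft_force: [-1.6, -12.2, 0.5]
grip_width: 0.006
time: 5.85
position: [0.4114, -0.1561, 0.2277]
tool_rot: [1.317, 1.136, -1.317]
ft_force: [-0.1, -0.3, -1.5]
grip_width: 0.006
t 5.85 pos [ 0.4114 -0.1561  0.2277] sh [-0.0195 -0.1062] rotvec left [-0.001  0.    -0.   ] F [-0.1 -0.3 -1.5] grip 0.01
[-0.  1. 14.] [-0.001  0.    -0.   ]
```

View pics/w5z.png

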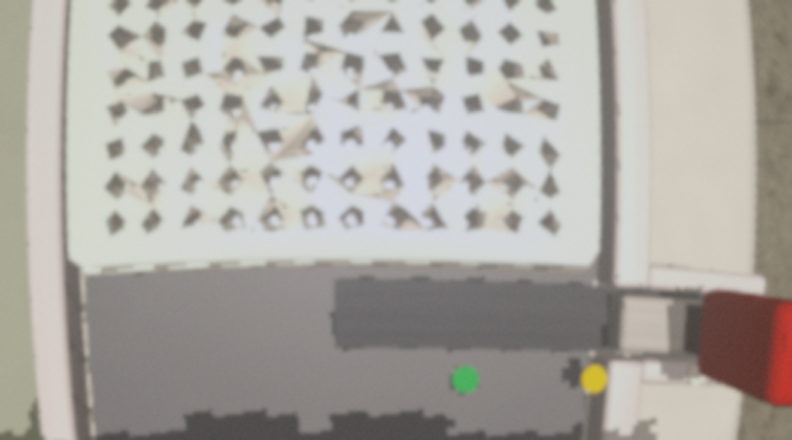

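```bash
python3 -m creep '[[-50,0,0,0,0,0,0],[-50,0,0,0,0,0,0],[-50,20,0,0,0,0,0],[0,20,0,0,0,0,0],[0,0,0,0,0,0,0]]'
python3 -c "
from h import *
import cv2
guide(*w((.115,-.0486)),.40,3)
d=get_image('wrist');cv2.imwrite('pics/w6.png',d['img'][:,:,::-1]);np.save('w6view.npy',d['view'])
cv2.imwrite('pics/w6z.png',cv2.resize(d['img'][0:190,180:420,::-1],None,fx=3.3,fy=3.1,interpolation=cv2.INTER_CUBIC))"
```

```text
time: 6.4
position: [0.4522, -0.1582, 0.3759]
tool_rot: [1.315, 1.136, -1.309]
ft_force: [0.1, -0.5, -0.8]
grip_width: 0.009
t 6.4 pos [ 0.4522 -0.1582  0.3759] sh [ 0.0212 -0.1023] rotvec left [ 0.005 -0.    -0.005] F [ 0.1 -0.5 -0.8] grip 0.01
[ -8.  31. -18.] [ 0.002 -0.    -0.002]
[ -8.  31. -18.] [ 0.002 -0.    -0.002]
[ -8.  31. -18.] [ 0.002 -0.    -0.002]
```

View pics/w6z.png

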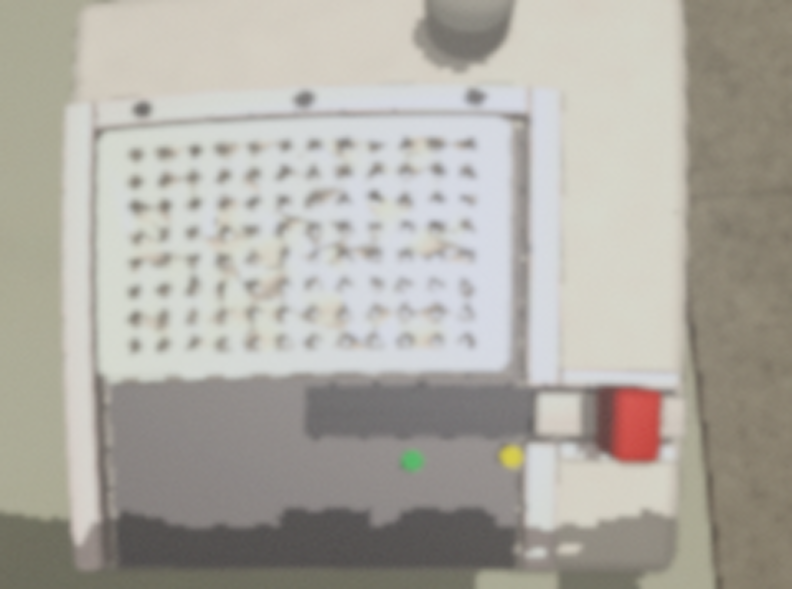

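Run:
```python
from h import *
K=get_image("wrist")["mtx"];V=np.load("w6view.npy")
for n,p,z in [("plNW",(97,133),.054),("plNE",(514,119),.054),("plSE",(508,370),.054),("plSW",(102,381),.054),
 ("stopL",(98,125),.052),("stopR",(528,113),.052),("padTL",(612,388),.094),("padTR",(661,388),.094),("padBR",(660,462),.094),("bar",(305,387),.04),("bar",(305,437),.04),("green",(413,461),.04),("yel",(512,457),.04)]:
    q=fplane(K,V,(p[0]+.5)/3.3-.5+180,(p[1]+.5)/3.1-.5,z);print(n,"sh",(sh(q)*1000).round(1))
```

```text
plNW sh [-82.4  46.2]
plNE sh [42.5 45.7]
plSE sh [ 41.2 -34.6]
plSW sh [-81.  -35.9]
stopL sh [-82.9  49.5]
stopR sh [46.7 48.3]
padTL sh [ 65.4 -38.2]
padTR sh [ 78.2 -37.8]
padBR sh [ 78.6 -58.3]
bar sh [-20.2 -40.4]
bar sh [-20.4 -56.9]
green sh [ 13.1 -65.1]
yel sh [ 43.7 -63.6]
```

```bash
python3 -m creep '[[0,33,-18,0,0,0,0],[0,33,-18,0,0,0,0],[0,33,-18,0,0,0,0],[0,0,0,0,0,0,0]]'
python3 -c "
from h import *
guide(*w((.115,-.048)),.25,3)"
```

```text
time: 6.9
position: [0.5578, -0.1167, 0.3722]
tool_rot: [1.314, 1.145, -1.309]
ft_force: [-0.3, -0.8, -0.5]
grip_width: 0.004
t 6.9 pos [ 0.5578 -0.1167  0.3722] sh [ 0.1196 -0.0459] rotvec left [ 0.008 -0.005  0.002] F [-0.3 -0.8 -0.5] grip 0.0
[41. -1.  1.] [ 0.003 -0.002  0.001]
[41. -1.  1.] [ 0.003 -0.002  0.001]
[41. -2.  1.] [ 0.003 -0.002  0.001]
```

```bash
python3 -m creep '[[40,0,0,0.005,0,0,0],[40,0,1,0,0,0,0],[36,0,1,0,0,0,0],[0,0,0,0,0,0,0],[0,0,0,0,0,0,0]]'
python3 -c "
from h import *
import cv2
guide(*w((.115,-.048)),.25,1)
d=get_image('wrist');cv2.imwrite('pics/w7.png',d['img'][:,:,::-1])
d=get_image('side');cv2.imwrite('pics/s7.png',cv2.resize(d['img'][130:230,240:360,::-1],None,fx=6,fy=6))"
```

```text
time: 7.4
position: [0.5546, -0.1219, 0.258]
tool_rot: [1.317, 1.137, -1.319]
ft_force: [-0.4, 0.2, 1.9]
grip_width: 0.004
t 7.4 pos [ 0.5546 -0.1219  0.258 ] sh [ 0.1171 -0.0515] rotvec left [-0.002 -0.     0.002] F [-0.4  0.2  1.9] grip 0.0
[ 8. -2. -3.] [-0.002 -0.     0.002]
```

View pics/w7.png

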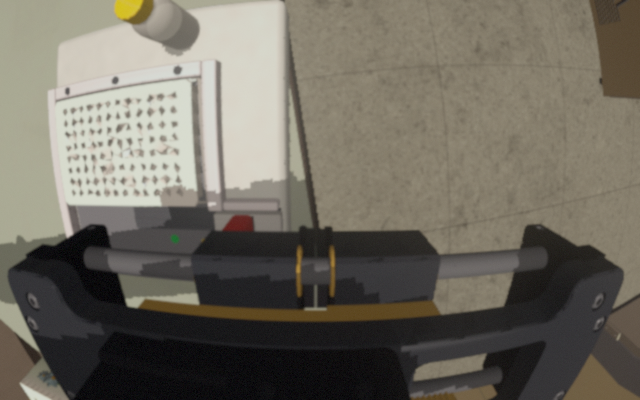

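View pics/s7.png

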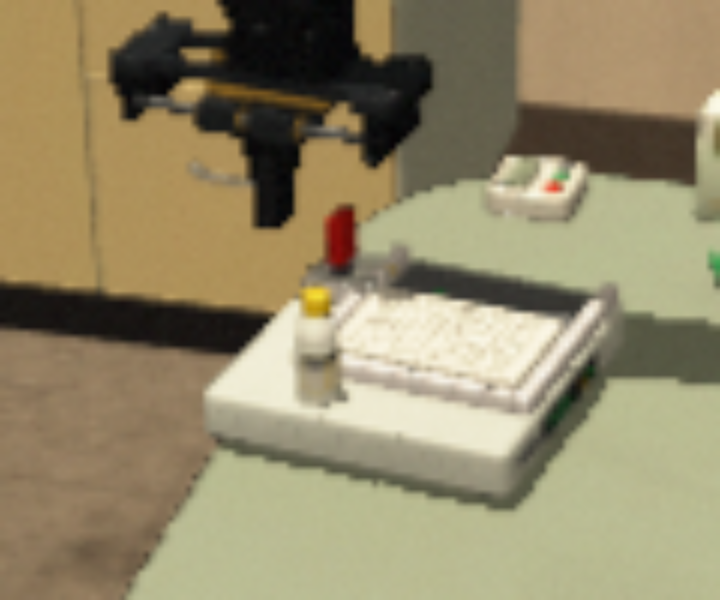

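```bash
python3 -m creep '[[8,-3,-3,0,0,0,0],[0,-5,0,0,0,0,0],[0,-5,0,0,0,0,0],[0,-5,0,0,0,0,0],[0,0,0,0,0,0,0]]'
python3 -c "
from h import *
guide(*w((.034,-.048)),.25,1)"
```

```text
time: 8.0
position: [0.5373, -0.1165, 0.2504]
tool_rot: [1.318, 1.135, -1.319]
ft_force: [0.2, -0.2, -0.8]
grip_width: 0.006
t 8.0 pos [ 0.5373 -0.1165  0.2504] sh [ 0.0993 -0.0486] rotvec left [-0.003  0.001  0.   ] F [ 0.2 -0.2 -0.8] grip 0.01
[  0. -65.  -0.] [-0.003  0.001  0.   ]
```

```bash
python3 -m creep '[[0,-3,0,0,0,0,0],[0,-3,0,0,0,0,0],[0,-3,0,0,0,0,0],[0,-3,0,0,0,0,0]]'; python3 -m creep '[[0,-4,0,0,0,0,0],[0,-4,0,0,0,0,0],[0,-4,0,0,0,0,0],[0,-4,0,0,0,0,0]]'
python3 -c "
from h import *
guide(*w((.034,-.048)),.25,1)"
```

```text
time: 8.4
position: [0.5263, -0.1147, 0.2503]
tool_rot: [1.319, 1.134, -1.317]
ft_force: [4.7, -0.1, -0.7]
grip_width: 0.006
time: 8.8
position: [0.5101, -0.1123, 0.2503]
tool_rot: [1.318, 1.135, -1.318]
ft_force: [-0.2, -0.4, -0.1]
grip_width: 0.008
t 8.8 pos [ 0.5101 -0.1123  0.2503] sh [ 0.0718 -0.0484] rotvec left [-0.002  0.     0.   ] F [-0.2 -0.4 -0.1] grip 0.01
[  0. -38.  -0.] [-0.002  0.     0.   ]
```

```bash
python3 -m creep '[[0,-4,0,0,0,0,0],[0,-4,0,0,0,0,0],[0,-4,0,0,0,0,0]]'; python3 -m creep '[[0,-4,0,0,0,0,0],[0,-4,0,0,0,0,0],[0,-4,0,0,0,0,0]]'
python3 -c "
from h import *
guide(*w((.034,-.048)),.25,1)"
```

```text
time: 9.1
position: [0.4979, -0.1105, 0.25]
tool_rot: [1.318, 1.136, -1.319]
ft_force: [1.2, 0.9, -0.7]
grip_width: 0.004
time: 9.4
position: [0.4875, -0.1089, 0.2508]
tool_rot: [1.32, 1.132, -1.315]
ft_force: [6.1, -0.9, -2.9]
grip_width: 0.008
t 9.4 pos [ 0.4875 -0.1089  0.2508] sh [ 0.0488 -0.0484] rotvec left [-0.002 -0.    -0.004] F [ 6.1 -0.9 -2.9] grip 0.01
[  1. -15.  -0.] [-0.002 -0.    -0.004]
```

```bash
python3 -m creep '[[0,-4,0,0,0,0,0],[0,-4,0,0,0,0,0]]'; python3 -m creep '[[0,-3,0,0,0,0,0],[0,-3,0,0,0,0,0],[0,0,0,0,0,0,0]]'
python3 -c "
from h import *
import cv2
guide(*w((.034,-.048)),.25,1)
d=get_image('wrist');cv2.imwrite('pics/w8.png',d['img'][:,:,::-1])
d=get_image('side');cv2.imwrite('pics/s8.png',cv2.resize(d['img'][130:230,240:360,::-1],None,fx=6,fy=6))"
```

```text
time: 9.6
position: [0.4788, -0.1075, 0.2506]
tool_rot: [1.318, 1.134, -1.317]
ft_force: [-0.4, -1.0, -0.2]
grip_width: 0.005
time: 9.9
position: [0.472, -0.1066, 0.2499]
tool_rot: [1.317, 1.136, -1.319]
ft_force: [-0.4, 0.6, -0.2]
grip_width: 0.006
t 9.9 pos [ 0.472  -0.1066  0.2499] sh [ 0.0332 -0.0484] rotvec left [-0.002  0.     0.002] F [-0.4  0.6 -0.2] grip 0.01
[-0.  1. -0.] [-0.002  0.     0.002]
```

View pics/s8.png

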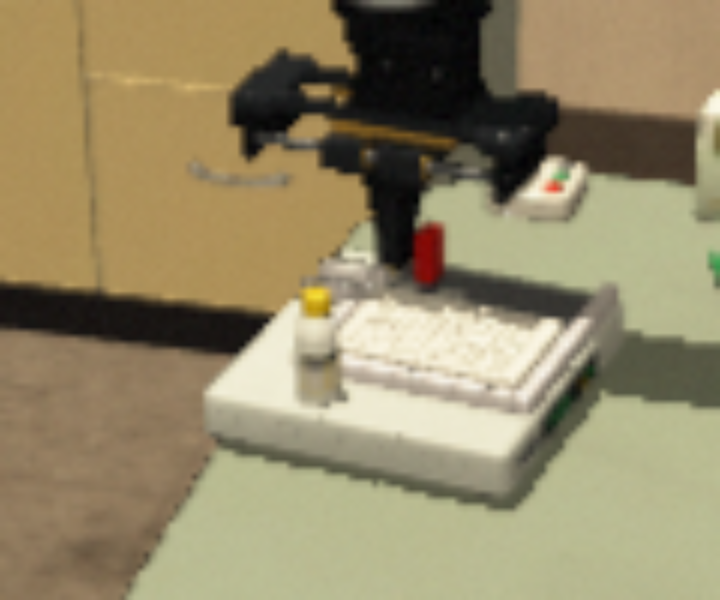

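```bash
python3 -m creep '[[0,-2,0,0,0,0,0],[0,-2,0,0,0,0,0],[0,0,0,0,0,0,0]]'; python3 -m creep '[[0,-2,0,0,0,0,0],[0,0,0,0,0,0,0]]'
python3 -c "
from h import *
guide(*w((.034,-.048)),.25,1)"
```

```text
time: 10.3
position: [0.4685, -0.106, 0.2501]
tool_rot: [1.318, 1.135, -1.319]
ft_force: [-0.1, -1.0, 0.0]
grip_width: 0.005
time: 10.5
position: [0.4672, -0.1058, 0.2505]
tool_rot: [1.319, 1.133, -1.317]
ft_force: [1.4, -0.6, -0.6]
grip_width: 0.004
t 10.5 pos [ 0.4672 -0.1058  0.2505] sh [ 0.0284 -0.0483] rotvec left [-0.002  0.    -0.002] F [ 1.4 -0.6 -0.6] grip 0.0
[ 0.  6. -0.] [-0.002  0.    -0.002]
```

```bash
python3 -m creep '[[0,-2,0,0,0,0,0],[0,0,0,0,0,0,0]]'; python3 -m creep '[[0,10,0,0,0,0,0],[-10,20,0,0,0,0,0],[-40,10,20,0,0,0,0],[-50,0,30,0,0,0,0],[-40,0,30,0,0,0,0]]';python3 -m creep '[[0,0,0,0,0,0,0],[0,0,0,0,0,0,0]]'
python3 -c "
from h import *
import cv2
guide(*w((.034,-.048)),.25,1)
d=get_image('wrist');cv2.imwrite('pics/w9.png',d['img'][:,:,::-1]);np.save('w9view.npy',d['view'])
cv2.imwrite('pics/w9z.png',cv2.resize(d['img'][0:200,100:400,::-1],None,fx=2.6,fy=2.6,interpolation=cv2.INTER_CUBIC))"
```

```text
time: 10.7
position: [0.4662, -0.1057, 0.2509]
tool_rot: [1.32, 1.131, -1.314]
ft_force: [6.2, -0.4, -3.4]
grip_width: 0.005
time: 11.2
position: [0.4933, -0.1862, 0.3844]
tool_rot: [1.317, 1.138, -1.317]
ft_force: [0.6, -0.5, 0.8]
grip_width: 0.002
time: 11.4
position: [0.4932, -0.1871, 0.3835]
tool_rot: [1.32, 1.134, -1.32]
ft_force: [0.2, 0.7, -1.5]
grip_width: 0.008
t 11.4 pos [ 0.4932 -0.1871  0.3835] sh [ 0.0659 -0.1249] rotvec left [-0.004  0.    -0.   ] F [ 0.2  0.7 -1.5] grip 0.01
[133. -32. -77.] [-0.004  0.    -0.   ]
```

View pics/w9z.png

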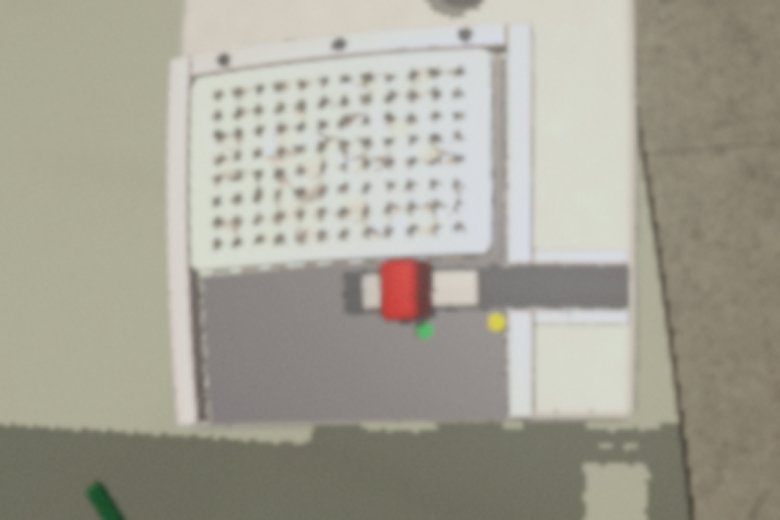

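Run:
```python
from h import *
K=get_image("wrist")["mtx"];V=np.load("w9view.npy")
for n,p,z in [("padTL",(384,261),.094),("padTR",(417,260),.094),("padBR",(419,320),.094),("barL",(361,290),.051),("plNW",(192,79),.054),("plNE",(491,48),.054),("plSE",(490,251),.054),("plSW",(194,270),.054),("stopL",(191,72),.052),("stopR",(506,44),.052)]:
    q=fplane(K,V,(p[0]+.5)/2.6-.5+100,(p[1]+.5)/2.6-.5,z);print(n,"sh",(sh(q)*1000).round(1))
import cv2
cv2.imwrite('pics/t9.png',get_image('top')['img'][:,:,::-1])
```

```text
padTL sh [  8.7 -38.8]
padTR sh [ 19.9 -39. ]
padBR sh [ 20.2 -59.3]
barL sh [-10.2 -47.8]
plNW sh [-81.9  46.4]
plNE sh [41.6 46.4]
plSE sh [ 41.  -34.6]
plSW sh [-80.7 -34.7]
stopL sh [-83.5  50.3]
stopR sh [47.2 48.5]
```

View pics/t9.png

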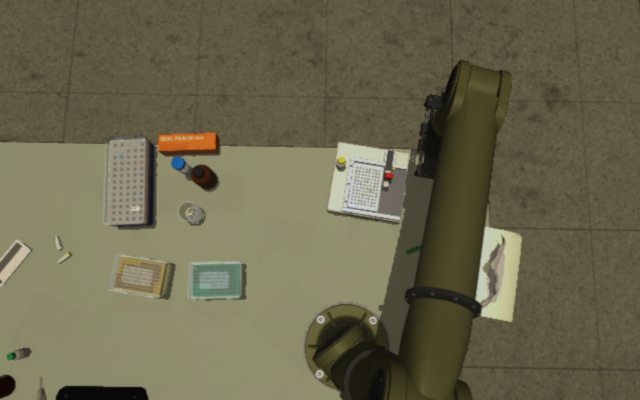

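```bash
python3 -c "
from bench import ctrl
print(ctrl.close_job())"
```

```text
the job is handed in; nothing more can be done
None
```

I pushed the plate home with the closed fingertips, then pushed the lever past the yellow click to its green stop. I backed the arm clear and handed the job in at about 11.5 s on the robot's clock.

**Plate:**
- It stalled against the back stop, with the push force rising to about 12 N.
- In the last wrist view its back edge measured 2 to 4 mm from the stop line. My plate measurements come out about 1.5 mm short at each edge because the pictures blur, so the likely real gap is between 0.5 and 2.5 mm.
- It sits about 2 mm to the -x side, which is within its play.

**Lever:**
- The paddle's measured travel was 58.4 mm, give or take 1 mm, against the nominal 60. That is past the point where it snaps to the stop by itself.
- A light push at the end met firm resistance of about 6 N.

**Bystanders:** The dropper, amber bottle, beaker and blue tube looked unmoved in the last top view. The arm hid the timer and part of the marker there; the arm was not lowered near either. The wrist force stayed near zero after I backed off.

**Along the way:** On the first approach the fingertips sat about 5 mm too high, so I backed off and lowered them before pushing the plate on.

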